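# Hold the case lid at its balance point

### The arm

A 6-joint arm with a two-finger parallel gripper is mounted at the origin on the work surface; the furniture and walls round the work are solid. World frame = base frame: x ahead of the robot, y to its left, z up, the work surface at z = 0. Lengths are in m, angles in rad, forces in N, time in s.
With the tool pointing down it reaches from about 0.375 to 0.9 m from the base axis. Payload 3.1 kg.
Tool frame: the origin (TCP) lies midway between the tips of the shut fingers; the grasp point (between the pads) lies 19 mm behind it (manip.grasp_offset is the distance from the TCP to the grasp point, in m); z points along the fingers, y is the line along which they close (so a half turn about z gives the same grasp; the last joint's range is limited). The gripper opens to 85 mm and grips with 20 to 120 N. Pads are 22 mm wide; open, the fingers measure 114 mm over their backs; the gripper's body (76 mm by 85 mm) begins 54 mm behind the grasp point. The pads swing forward as they close: fully open they stand 13 mm farther back than shut.
Start: joints at [0.975, 0.527, 1.433, -0, 1.181, -0.178], TCP at [0.254, 0.571, 0.231] pointing down, gripper open.
Joint ranges: [-3.08, 3.08], [-0.75, 2.2], [0.22, 2.44], [-1.43, 4.57], [0, 2.65], [-2.85, 2.85]. Speed limits (rad/s): [2.79, 2.79, 3.14, 3.14, 3.14, 3.14].

### API

Orientations are given as a unit quaternion [x, y, z, w].
In Python, from station import sensors, cams, order, manip gives the robot as it stands.
- The arm moves only by the tool move_arm, never from a script. Its argument "targets" is a list of rows, each an object of numbers: "dx", "dy", "dz": the shift along the world's x, y, z normalised to -1 to 1, where 1 is 25 mm; "rx", "ry", "rz": the turn, a rotation vector about the world's x, y, z normalised to -1 to 1, where 1 is 30 degrees. A call has exactly 10 rows; each row shifts and turns the commanded pose from where the row before left it; what a row does not reach is not made up. A row lasts 1/8 s, in which the tool goes at most 62.5 mm and 10.7 degrees, less where a joint would pass 70% of its speed; a pose out of reach is approached as far as the arm can. A call with a number of a shift or a turn outside -1 to 1 is refused whole. A call with a gripper value outside its range is refused whole. "claw" is the opening in per cent of the stroke, from 0 (shut) to 100 (fully open), set as the call begins (left out, the last holds). The fingers move at their own pace and stop on an object; "newtons" is the grip in N (left out, the last holds). Time passes only in rows, so rows that do not move let the fingers close, or fill a call up. It gives the time, the measured TCP pose, the force, the opening and the grip force at its end, in the units of the state.
- sensors.sense(): the state, without advancing time (a new reading comes with each control period).
- cams.snapshot(name): name is "scene" or "side" or "wrist"; returns the picture (420x560x3 uint8, red, green, blue); there is no depth.
- cams.camera_model(name): a dict with "fx", "fy", "cx", "cy" (pixels), "extrinsics" (4x4, takes a point from world to camera coordinates). Camera axes: x right, y down, z forward; pixel columns grow to the right and rows downward; lengths in m; the calibration is good to about 2 mm. A picture is of the moment at which its call begins: read the wrist's pose just before it. camera_model takes no time and is no camera call; for the wrist camera it gives the pose at the moment of the call.
- order.sign_off(): hands the job in; it is judged then, once.
The state is a dict: "t": time; "q": joint angles; "qd": joint speeds; "tau": joint torques, N m; "tcp_pos": TCP position; "tool_rot": TCP orientation; "force": force on the tool from outside, world axes, zero at the start; "ft_torque": the same for the moment, N m; "finger_gap": opening from 0.0 (shut) to 1.0 (fully open); "gripper_force": force on a finger pad.
Only numpy, scipy, OpenCV 4.12 (cv2) and the standard library are available. Lean on these libraries where they do the work, as an engineer would, in place of code of your own. Each camera call takes 0.05 s, during which the arm holds its last target. There are 200 camera calls.

### The job

The brass stay of the plywood parts case has slipped off the lid, and without it the lid falls either shut or right over backwards, straining its hinges. Take the screwdriver by its handle, pass its shaft through the steel screw eye on the front of the shut lid, and with it swing the lid up gently to its balance point, where it would fall neither way, so that I can hook the stay back on. Finish holding it there: the gripper still holding the screwdriver, the shaft still through the eye and the screwdriver alone holding the lid; leave the mug, the tape roll and the small tin where they are.

Things in the scene. Friction and masses are not known exactly. Their poses are not given: they have to be found in the camera images.
- lid (a joint): opening angle of the case's lid, rad: 0 shut, growing as its front rises. The lid (plywood shell, 140 deep x 150 wide x 26 mm high, about 240 g) has its centre of mass 74 mm in front of and 19 mm above the hinge pin when shut, so it balances at 1.32 rad (76 degrees), a little short of upright; below that it falls shut, beyond it over backwards. Hinge almost frictionless, no spring.
- case_hinge (a point): middle of the hinge pin at the top back edge of the plywood case's box (140 deep, 150 wide, 50 mm high, fixed to the table), 50 mm above the table. y axis along the pin, level, towards the case's left end seen from the robot; -x towards the front of the case; z up. The shut lid reaches 143 mm to -x, 75 mm to +y and -y, and 26 mm above the pin.
- lid_eye (a point): centre of the hole of the fixed screw eye on the middle of the lid's front: 4 mm steel wire, hole 16 mm wide, hole centre 16 mm out from the lid's face. Moves with the lid; y axis = axis of the hole, parallel to the hinge pin, so a rod goes through it sideways along the lid's front and can turn in it. Lid shut: 159 mm in front (-x) of and 13 mm above the pin, 63 mm above the table.
- driver_handle (a point): centre of the handle, on the long axis, of the only screwdriver (206 mm long, 60 g, loose on the table to the left of the case), 13 mm above the table as it lies, about at its centre of mass. Handle 100 mm long, 26 to 28 mm thick. +y axis along the handle away from the blade (the tip is 148 mm away in -y); z up as it lies.
- driver_shaft (a point): middle of the screwdriver's bare round steel shaft (100 mm long, 6 mm in diameter) on the same long axis, 98 mm from the handle's centre; axes as for the handle. The blade tip is 50 mm from here in -y, the handle begins 50 mm from here in +y.
- mug: bystander: spotted mug, 93 mm high, 92 mm wide, 127 mm with its handle; origin on the table under it
- tape_roll: bystander: roll of tape lying flat, 98 mm across, 25 mm high; origin on the table under its middle
- tin: bystander: small flat hinged tin, shut, 48 x 72 mm, 18 mm high; origin on the table under its middle

How it is judged:
By the outcome, as a careful person would: the job done as asked, in the order asked, and still so for the second after the job is handed in, while the arm keeps its last pose, push and grip.
It also fails if it takes over 45 s, if anything falls off the work surface, if the arm or the gripper's body presses on something with over 40 N, if the wrist force passes 120 N, or if a joint passes its speed limit or range.

## Working session

There is one attempt and no reset: what is moved stays moved. The work goes in short steps, Python scripts to look and compute and a tool call to move; the robot and the scene stay as the last step left them, time stands still between calls to the robot, and variables do not carry over. Pictures are saved under pics/ and viewed, at most 10 in all, crops included, and the job is handed in when it is done.

Besides the shell and the picture viewer there is one more tool, called as name(argument=value, ...), one argument or row to a line, values as JSON. move_arm: Moves the arm, as the interface text tells. Scaled input: -1 to 1 covers 25 mm each way for a shift and 30 degrees each way for a turn. Its arguments: {"type":"object","properties":{"targets":{"type":"array"},"claw":{"type":"number"},"newtons":{"type":"number"}},"required":["targets"]}

```bash
mkdir -p pics; ls
python3 - <<'E'
from station import sensors,cams,manip
import cv2,numpy as np
s=sensors.sense();print(s['t'],s['tcp_pos'],s['tool_rot'],s['finger_gap'],manip.grasp_offset)
a=[]
for n in ("scene","side"):
    i=cams.snapshot(n);cv2.imwrite(f'pics/{n}0.png',i[...,::-1]);m=cams.camera_model(n);print(n,m['fx'],m['cx'],m['cy'],np.round(m['extrinsics'],3).tolist())
E
```

```text
pics
0.0 [0.25318938 0.570649   0.23032335] [ 2.07416918e-01  9.78252038e-01 -1.00384729e-03 -4.06409601e-04] 0.9980600523511662 0.0187
scene 486.9582866178627 284.79197082293325 217.22413925780714 [[-0.727, -0.687, -0.002, 0.44], [-0.266, 0.284, -0.921, 0.145], [0.633, -0.669, -0.389, 0.847], [0.0, 0.0, 0.0, 1.0]]
side 515.420545115703 277.5965500594298 212.98589930936902 [[-0.977, -0.215, -0.008, 0.495], [-0.125, 0.596, -0.793, 0.03], [0.176, -0.773, -0.609, 1.231], [0.0, 0.0, 0.0, 1.0]]
```

View pics/scene0.png

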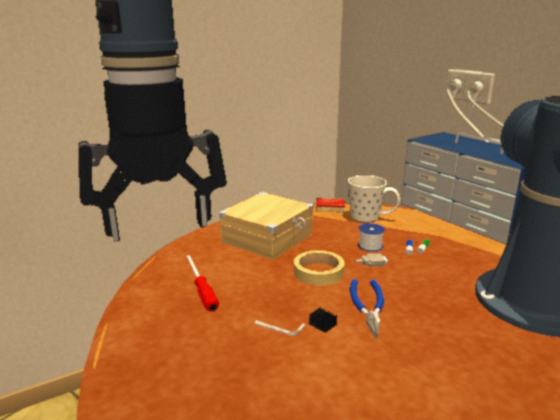

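View pics/side0.png

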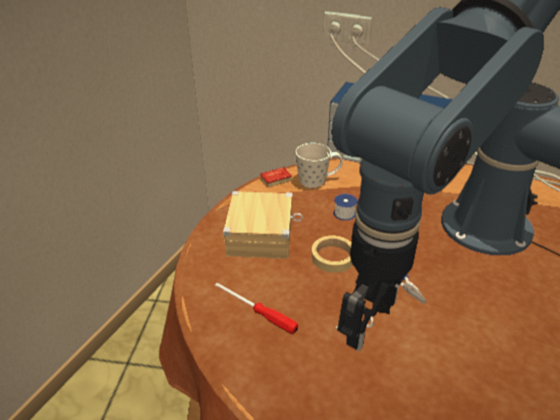

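The scene picture shows the screwdriver with its handle at (207,293) and tip at (189,257), and the case at (267,222). The side picture shows the handle at (277,318), the tip at (216,285), the lid top between (233,194) and (290,238), and the eye at (297,217).

```bash
cat > h.py <<'E'
import numpy as np,cv2
from station import sensors,cams
def ray(m,uv):
    E=m['extrinsics'];R=E[:3,:3];c=-R.T@E[:3,3]
    return c,R.T@np.array([(uv[0]-m['cx'])/m['fx'],(uv[1]-m['cy'])/m['fy'],1])
def plane(m,uv,z):
    c,d=ray(m,uv);return c+d*(z-c[2])/d[2]
def proj(m,p):
    E=np.array(m['extrinsics']);q=E[:3,:3]@p+E[:3,3];return np.array([m['fx']*q[0]/q[2]+m['cx'],m['fy']*q[1]/q[2]+m['cy']])
def tri(ms,uvs):
    A=np.zeros((3,3));b=np.zeros(3);L=[]
    for m,u in zip(ms,uvs):
        c,d=ray(m,u);d=d/np.linalg.norm(d);P=np.eye(3)-np.outer(d,d);A+=P;b+=P@c;L.append((P,c))
    x=np.linalg.solve(A,b);return x,[np.linalg.norm(P@(x-c)) for P,c in L]
E
python3 - <<'E'
from h import *
ims={n:cv2.imread(f'pics/{n}0.png') for n in('scene','side')}
for n,box in(('scene',(170,240,230,320)),('side',(200,270,310,340))):
    m=cams.camera_model(n);i=ims[n];h=cv2.cvtColor(i,cv2.COLOR_BGR2HSV)
    k=(((h[...,0]<4)|(h[...,0]>172))&(h[...,1]>200)&(h[...,2]>90)).astype(np.uint8)
    M=np.zeros_like(k);x0,y0,x1,y1=box;M[y0:y1,x0:x1]=k[y0:y1,x0:x1]
    ys,xs=np.nonzero(M);pts=np.array([plane(m,(x,y),.013)[:2] for x,y in zip(xs,ys)])
    r=cv2.minAreaRect(pts.astype(np.float32)*1000);print(n,len(xs),pts.mean(0),r)
tips={'scene':(188,256),'side':(216,285)}
for n in tips: print(n,'tip',plane(cams.camera_model(n),tips[n],.013))
a=cv2.resize(ims['scene'][185:260,210:320],None,fx=7,fy=7,interpolation=cv2.INTER_CUBIC)[:,:770]
cv2.imwrite('pics/c1.png',a)
b=cv2.resize(ims['side'][185:265,215:310],None,fx=7,fy=7,interpolation=cv2.INTER_CUBIC)
cv2.imwrite('pics/c2.png',b)
E
```

```text
scene 382 [0.42468994 0.39184619] ((426.9083557128906, 390.8962097167969), (23.471553802490234, 116.80361938476562), 66.42261505126953)
side 497 [0.42234326 0.39361082] ((425.85546875, 392.42266845703125), (27.923879623413086, 99.24756622314453), 66.89739227294922)
scene tip [0.56032976 0.32991988 0.013     ]
side tip [0.56292968 0.33407507 0.013     ]
```

View pics/c1.png

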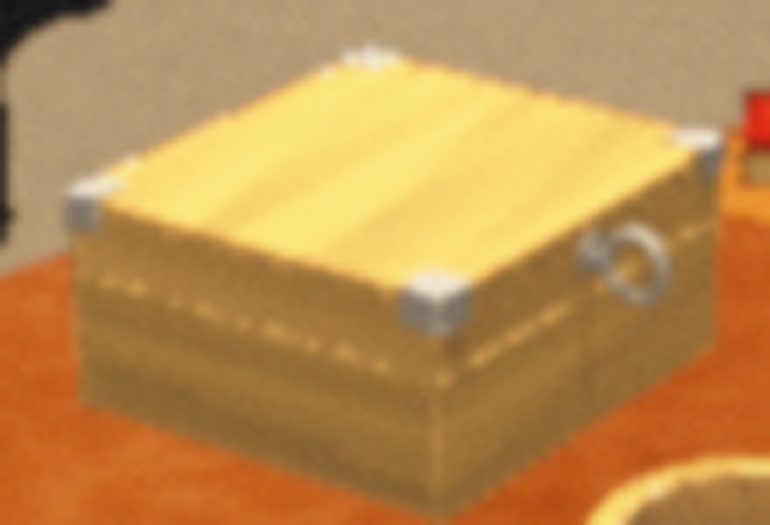

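View pics/c2.png

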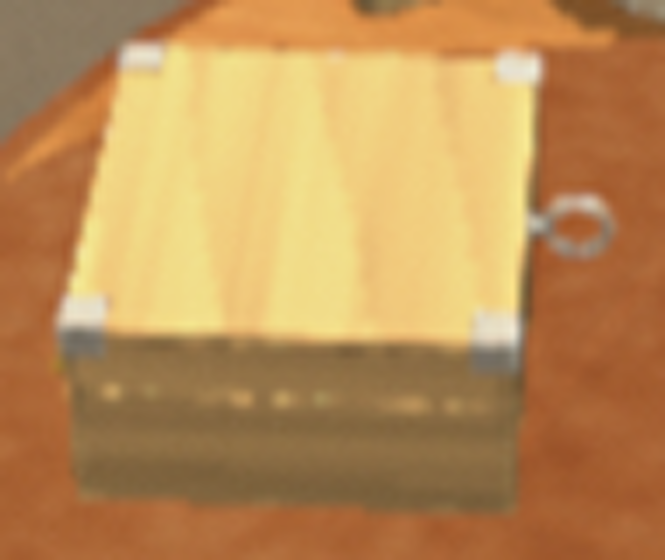

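Scene crop: the lid's top corners are at (437,292), (70,195), (370,50) and (718,138), with the eye hole at (634,262). Side crop: the corners are at (520,340), (60,322), (122,45) and (540,57), with the eye at (578,226).

Run:
```python
from h import *
S={'FL':(437,290),'BL':(70,193),'BR':(370,47),'FR':(720,136),'eye':(634,262)}
D={'FL':(521,338),'BL':(60,322),'BR':(122,45),'FR':(541,56),'eye':(578,226)}
ms=[cams.camera_model('scene'),cams.camera_model('side')]
P={}
for k in S:
    us=[(np.array(S[k])+.5)/7-.5+[210,185],(np.array(D[k])+.5)/7-.5+[215,185]]
    x,e=tri(ms,us);P[k]=x;z=.063 if k=='eye' else .076
    print(k,x.round(4),np.round(e,4),plane(ms[0],us[0],z)[:2].round(4),plane(ms[1],us[1],z)[:2].round(4))
# joint fit of pose (hinge x,y,yaw) by reprojection
from scipy.optimize import least_squares
L={'FL':(-.143,.075,.076),'BL':(-.0,.075,.076),'BR':(-.0,-.075,.076),'FR':(-.143,-.075,.076),'eye':(-.159,0,.063)}
def f(p):
    c,s=np.cos(p[2]),np.sin(p[2]);r=[]
    for k in S:
        a=L[k];w=np.array([p[0]+c*a[0]-s*a[1],p[1]+s*a[0]+c*a[1],a[2]])
        for j,(m,o,T) in enumerate(zip(ms,([210,185],[215,185]),(S,D))):
            r+=list(proj(m,w)-((np.array(T[k])+.5)/7-.5+o))
    return r
q=least_squares(f,[.7,.15,0]);print(q.x,np.round(q.fun,1))
```

```text
FL [0.433  0.2183 0.0811] [0.0002 0.0002] [0.4414 0.2097] [0.4342 0.2126]
BL [0.5743 0.2327 0.0749] [0.0001 0.0001] [0.5723 0.2341] [0.5738 0.2342]
BR [0.5973 0.0856 0.0758] [0.0016 0.0016] [0.599  0.0826] [0.597  0.0885]
FR [0.4564 0.0696 0.0785] [0.0001 0.0001] [0.4604 0.0649] [0.457  0.0659]
eye [0.4299 0.14   0.0653] [0.0007 0.0007] [0.434  0.1347] [0.4305 0.1383]
[0.58746332 0.15995567 0.14623008] [ 1.   1.4 -0.5  0.2 -1.3 -0.5 -1.2 -0.2 -0.8  0.4 -0.2 -0.7  1.2  0.4
  0.1 -0.2  0.7  0.8  0.3 -0.4]
```

move_arm(
  targets=[
    {"dx": 0.67,"dy": -0.71,"dz": -0.5},
    {"dx": 0.67,"dy": -0.71,"dz": -0.5},
    {"dx": 0.67,"dy": -0.71,"dz": -0.5},
    {"dx": 0.67,"dy": -0.71,"dz": -0.5},
    {"dx": 0.67,"dy": -0.71,"dz": -0.5},
    {"dx": 0.67,"dy": -0.71,"dz": -0.5},
    {"dx": 0.67,"dy": -0.71,"dz": -0.5},
    {"dx": 0.67,"dy": -0.71,"dz": -0.5},
    {"dx": 0.67,"dy": -0.71,"dz": -0.5},
    {"dx": 0.67,"dy": -0.71,"dz": -0.5},
  ],
  claw=100,
)

```text
schema error: expected keys dx, dy, dz, rx, ry, rz
```

Run:
```python
from h import *
s=sensors.sense();print(s['tcp_pos'],s['tool_rot'])
m=cams.camera_model('wrist');i=cams.snapshot('wrist')[...,::-1].copy();cv2.imwrite('pics/w1.png',i)
h=cv2.cvtColor(i,cv2.COLOR_BGR2HSV)
k=(((h[...,0]<4)|(h[...,0]>172))&(h[...,1]>200)&(h[...,2]>90)).astype(np.uint8)
ys,xs=np.nonzero(k);pts=np.array([plane(m,(x,y),.013)[:2] for x,y in zip(xs,ys)])
print(len(xs),xs.min(),xs.max(),ys.min(),ys.max());print(cv2.minAreaRect(pts.astype(np.float32)*1000))
```

```text
[0.25321202 0.57071065 0.23043151] [ 2.07392199e-01  9.78257388e-01 -9.12613104e-04 -3.52977297e-04]
1147 202 223 317 382
((429.0016784667969, 390.32171630859375), (25.749969482421875, 100.36759948730469), 65.33035278320312)
```

View pics/w1.png

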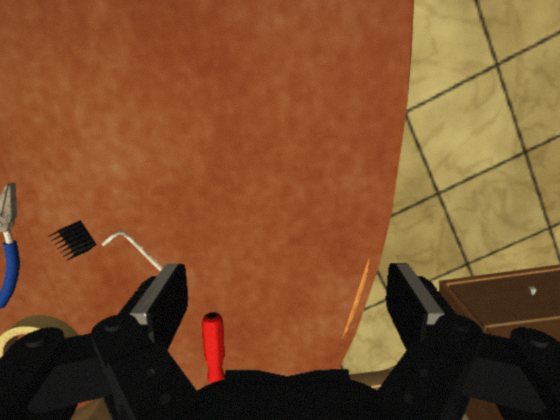

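The move was refused because every row needs all six keys. The wrist picture shows the handle at (212,350), part-hidden by the gripper. It projects to about (0.428,0.391), which agrees with the other views.

move_arm(
  targets=[
    {"dx": 0.68,"dy": -0.71,"dz": -0.5,"rx": 0,"ry": 0,"rz": 0},
    {"dx": 0.68,"dy": -0.71,"dz": -0.5,"rx": 0,"ry": 0,"rz": 0},
    {"dx": 0.68,"dy": -0.71,"dz": -0.5,"rx": 0,"ry": 0,"rz": 0},
    {"dx": 0.68,"dy": -0.71,"dz": -0.5,"rx": 0,"ry": 0,"rz": 0},
    {"dx": 0.68,"dy": -0.71,"dz": -0.5,"rx": 0,"ry": 0,"rz": 0},
    {"dx": 0.68,"dy": -0.71,"dz": -0.5,"rx": 0,"ry": 0,"rz": 0},
    {"dx": 0.68,"dy": -0.71,"dz": -0.5,"rx": 0,"ry": 0,"rz": 0},
    {"dx": 0.68,"dy": -0.71,"dz": -0.5,"rx": 0,"ry": 0,"rz": 0},
    {"dx": 0.68,"dy": -0.71,"dz": -0.5,"rx": 0,"ry": 0,"rz": 0},
    {"dx": 0.68,"dy": -0.71,"dz": -0.5,"rx": 0,"ry": 0,"rz": 0},
  ],
  claw=100,
)

```text
t: 1.4
tcp_pos: [0.424, 0.3931, 0.1057]
tool_rot: [0.207, 0.978, -0.0, -0.0]
force: [0.2, -0.6, 0.4]
finger_gap: 0.998
gripper_force: 0.0
```

Run:
```python
from h import *
s=sensors.sense();print(s['tcp_pos'],s['tool_rot'],s['force'])
m=cams.camera_model('wrist');i=cams.snapshot('wrist')[...,::-1].copy();cv2.imwrite('pics/w2.png',i)
h=cv2.cvtColor(i,cv2.COLOR_BGR2HSV)
k=(((h[...,0]<4)|(h[...,0]>172))&(h[...,1]>200)&(h[...,2]>90)).astype(np.uint8)
ys,xs=np.nonzero(k);pts=np.array([plane(m,(x,y),.013)[:2] for x,y in zip(xs,ys)])
print(len(xs),xs.min(),xs.max(),ys.min(),ys.max());print(cv2.minAreaRect(pts.astype(np.float32)*1000))
```

```text
[0.42395684 0.39306278 0.10567218] [ 2.07378125e-01  9.78260836e-01 -1.51684694e-04 -1.65460140e-04] [ 0.24212262 -0.57304911  0.4009267 ]
3961 268 304 145 275
((429.0644226074219, 389.5474548339844), (25.164291381835938, 99.86758422851562), 65.1528549194336)
```

move_arm(
  targets=[
    {"dx": 0,"dy": 0,"dz": -0.6,"rx": 0,"ry": 0,"rz": -0.03},
    {"dx": 0,"dy": 0,"dz": -0.6,"rx": 0,"ry": 0,"rz": 0},
    {"dx": 0,"dy": 0,"dz": -0.6,"rx": 0,"ry": 0,"rz": 0},
    {"dx": 0,"dy": 0,"dz": -0.6,"rx": 0,"ry": 0,"rz": 0},
    {"dx": 0,"dy": 0,"dz": -0.6,"rx": 0,"ry": 0,"rz": 0},
    {"dx": 0,"dy": 0,"dz": -0.5,"rx": 0,"ry": 0,"rz": 0},
    {"dx": 0,"dy": 0,"dz": -0.3,"rx": 0,"ry": 0,"rz": 0},
    {"dx": 0,"dy": 0,"dz": -0.2,"rx": 0,"ry": 0,"rz": 0},
    {"dx": 0,"dy": 0,"dz": -0.08,"rx": 0,"ry": 0,"rz": 0},
    {"dx": 0,"dy": 0,"dz": 0,"rx": 0,"ry": 0,"rz": 0},
  ],
)

```text
t: 2.7
tcp_pos: [0.4237, 0.3938, 0.0045]
tool_rot: [0.215, 0.977, 0.0, 0.0]
force: [-0.5, 0.3, 0.2]
finger_gap: 0.999
gripper_force: 0.0
```

move_arm(
  targets=[
    {"dx": 0,"dy": 0,"dz": 0,"rx": 0,"ry": 0,"rz": 0},
    {"dx": 0,"dy": 0,"dz": 0,"rx": 0,"ry": 0,"rz": 0},
    {"dx": 0,"dy": 0,"dz": 0,"rx": 0,"ry": 0,"rz": 0},
    {"dx": 0,"dy": 0,"dz": 0,"rx": 0,"ry": 0,"rz": 0},
    {"dx": 0,"dy": 0,"dz": 0,"rx": 0,"ry": 0,"rz": 0},
    {"dx": 0,"dy": 0,"dz": 0,"rx": 0,"ry": 0,"rz": 0},
    {"dx": 0,"dy": 0,"dz": 0,"rx": 0,"ry": 0,"rz": 0},
    {"dx": 0,"dy": 0,"dz": 0,"rx": 0,"ry": 0,"rz": 0},
    {"dx": 0,"dy": 0,"dz": 0,"rx": 0,"ry": 0,"rz": 0},
    {"dx": 0,"dy": 0,"dz": 0,"rx": 0,"ry": 0,"rz": 0},
  ],
  claw=0,
  newtons=70,
)

```text
t: 3.95
tcp_pos: [0.4237, 0.3939, 0.0048]
tool_rot: [0.215, 0.977, 0.0, 0.0]
force: [-0.1, -1.1, 4.7]
finger_gap: 0.281
gripper_force: 68.6
```

move_arm(
  targets=[
    {"dx": 0,"dy": 0,"dz": 0.5,"rx": 0,"ry": 0,"rz": 0},
    {"dx": 0,"dy": 0,"dz": 1,"rx": 0,"ry": 0,"rz": 0},
    {"dx": -0.1,"dy": 0,"dz": 1,"rx": 0,"ry": 0,"rz": -0.2},
    {"dx": -0.1,"dy": 0,"dz": 1,"rx": 0,"ry": 0,"rz": -0.25},
    {"dx": -0.1,"dy": -0.3,"dz": 1,"rx": 0,"ry": 0,"rz": -0.27},
    {"dx": -0.1,"dy": -0.5,"dz": 0.5,"rx": 0,"ry": 0,"rz": -0.27},
    {"dx": -0.1,"dy": -0.6,"dz": 0,"rx": 0,"ry": 0,"rz": -0.27},
    {"dx": -0.1,"dy": -0.6,"dz": 0,"rx": 0,"ry": 0,"rz": -0.27},
    {"dx": -0.1,"dy": -0.6,"dz": 0,"rx": 0,"ry": 0,"rz": -0.27},
    {"dx": -0.1,"dy": -0.2,"dz": 0,"rx": 0,"ry": 0,"rz": -0.09},
  ],
  newtons=90,
)

```text
t: 5.2
tcp_pos: [0.4032, 0.3228, 0.1296]
tool_rot: [0.654, 0.756, -0.0, -0.0]
force: [-0.1, -0.2, 0.1]
finger_gap: 0.277
gripper_force: 88.4
```

Run:
```python
from h import *
s=sensors.sense();print(s['tcp_pos'],s['tool_rot'],s['force'],s['finger_gap'])
ii=[]
for n in('scene','side'):
    i=cams.snapshot(n)[...,::-1].copy();cv2.imwrite(f'pics/{n}2.png',i);ii.append(i)
a=cv2.resize(ii[0][120:270,190:340],None,fx=4,fy=4,interpolation=cv2.INTER_CUBIC)[:,:400+200]
b=cv2.resize(ii[1][170:320,210:360],None,fx=4,fy=4,interpolation=cv2.INTER_CUBIC)
cv2.imwrite('pics/c3.png',a);cv2.imwrite('pics/c4.png',b)
cv2.imwrite('pics/c34.png',cv2.resize(np.hstack([ii[0][120:270,180:330],ii[1][170:320,210:350]]),None,fx=2.7,fy=2.7,interpolation=cv2.INTER_CUBIC))
```

```text
[0.40315109 0.32282618 0.12957895] [ 6.54075089e-01  7.56429564e-01 -2.98435087e-04 -5.65032162e-05] [-0.11607842 -0.23172587  0.05718356] 0.276514087844178
```

View pics/c34.png

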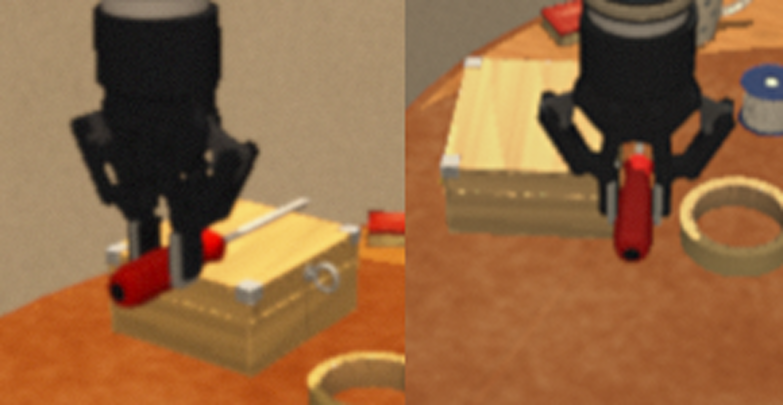

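The left half (scene) shows the screwdriver held level, tip at about (307,202), passing above the lid with the eye at (324,277). The right half (side) hides the shaft behind the gripper.

Run:
```python
from h import *
s=cams.camera_model('scene');d=cams.camera_model('side');w=cams.camera_model('wrist')
t=np.array([.40315,.32283,.1296]);u=np.array([.1446,-.9895,0]);z=np.array([0,0,.0085])
print('scene tip pred',proj(s,t+z+.154*u),'shaft start',proj(s,t+z+.054*u),'butt',proj(s,t+z-.044*u),'eye',proj(s,np.array([.4302,.1367,.063])))
print('side butt',proj(d,t+z-.044*u)); print('wrist tip/eye',proj(w,t+z+.154*u),proj(w,np.array([.4302,.1367,.063])))
# intersect scene tip ray with the vertical plane containing the axis
nrm=np.array([u[1],-u[0],0])
for uv in((293.5,194.5),(264.5,208)):
    c,r=ray(s,uv);k=nrm@(t-c)/(nrm@r);p=c+k*r;print(uv,p,'along',u@(p-t),'dz',p[2]-t[2])
cv2.imwrite('pics/w3.png',cams.snapshot('wrist')[...,::-1])
```

```text
scene tip pred [291.64507226 193.17354246] shaft start [260.21981857 208.90809106] butt [223.67487687 227.20605507] eye [300.88151058 222.78370529]
side butt [292.62211412 262.38592726]
wrist tip/eye [285.86184638 515.76939513] [285.89003351 436.06316047]
(293.5, 194.5) [0.42635694 0.16402453 0.13338391] along 0.16049373349072674 dz 0.0037839113485270137
(264.5, 208) [0.41278114 0.25692397 0.13571112] along 0.06660668115906783 dz 0.006111115977689596
```

View pics/w3.png

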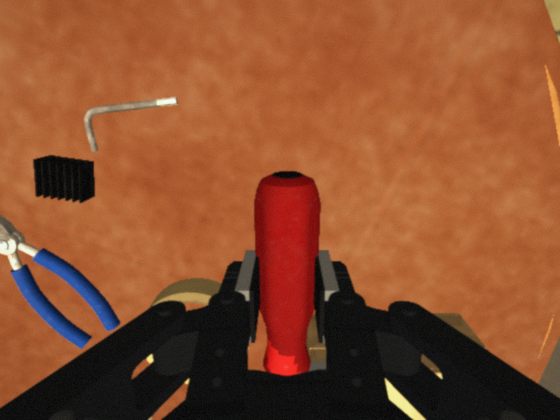

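The wrist picture shows the handle centred between the pads, butt at (287,175), lined up with the tool.

move_arm(
  targets=[
    {"dx": 0,"dy": 0,"dz": -0.3,"rx": 0,"ry": 0,"rz": 0},
    {"dx": 0,"dy": 0,"dz": -0.4,"rx": 0,"ry": 0,"rz": 0},
    {"dx": 0,"dy": 0,"dz": -0.4,"rx": 0,"ry": 0,"rz": 0},
    {"dx": 0,"dy": 0,"dz": -0.4,"rx": 0,"ry": 0,"rz": 0},
    {"dx": 0,"dy": 0,"dz": -0.4,"rx": 0,"ry": 0,"rz": 0},
    {"dx": 0,"dy": 0,"dz": -0.4,"rx": 0,"ry": 0,"rz": 0},
    {"dx": 0,"dy": 0,"dz": -0.3,"rx": 0,"ry": 0,"rz": 0},
    {"dx": 0,"dy": 0,"dz": -0.22,"rx": 0,"ry": 0,"rz": 0},
    {"dx": 0,"dy": 0,"dz": 0,"rx": 0,"ry": 0,"rz": 0},
    {"dx": 0,"dy": 0,"dz": 0,"rx": 0,"ry": 0,"rz": 0},
  ],
)

```text
t: 6.6
tcp_pos: [0.4038, 0.3239, 0.059]
tool_rot: [0.653, 0.757, 0.0, 0.0]
force: [0.1, 0.2, -1.2]
finger_gap: 0.272
gripper_force: 88.4
```

Run:
```python
from h import *
s=sensors.sense();print(s['tcp_pos'],s['tool_rot'],s['force'],s['finger_gap'])
ii=[]
for n in('scene','side'):
    i=cams.snapshot(n)[...,::-1].copy();cv2.imwrite(f'pics/{n}3.png',i);ii.append(i)
cv2.imwrite('pics/c5.png',np.hstack([cv2.resize(ii[0][190:250,250:330],None,fx=6,fy=6,interpolation=cv2.INTER_CUBIC),cv2.resize(ii[1][190:250,270:320],None,fx=6,fy=6,interpolation=cv2.INTER_CUBIC)]))
```

```text
[0.40375707 0.32385774 0.0590297 ] [6.52990854e-01 7.57365736e-01 2.71953623e-04 1.13476134e-04] [ 0.13670562  0.15551553 -1.24153804] 0.27229017778776804
```

View pics/c5.png

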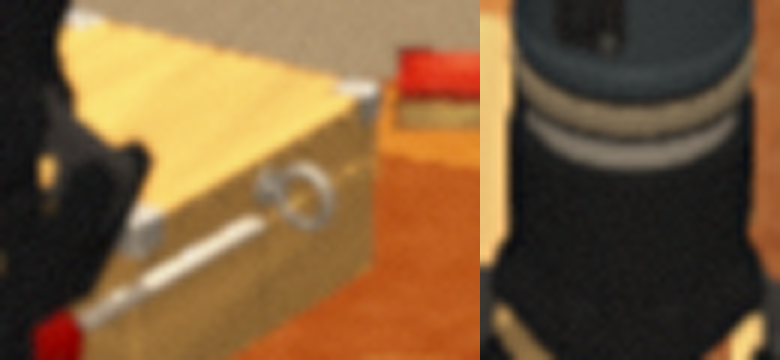

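The left half (scene) shows the shaft running from (80,315) to its tip at (262,225), pointing at the eye hole at (304,195) and passing slightly below its centre.

Run:
```python
from h import *
s=cams.camera_model('scene')
t=np.array([.40376,.32386,.0590]);a=2*np.arctan2(.757366,.652991)-np.pi/2
n=np.array([np.cos(a),np.sin(a),0]);u=np.array([n[1],-n[0],0]);print('ang',np.degrees(a))
px=lambda p:((np.array(p)+.5)/6-.5+[250,190])
for p in((263,223),(220,246),(150,280),(85,314)):
    c,r=ray(s,px(p));k=n@(t-c)/(n@r);q=c+k*r;print(p,'along',u@(q-t),'dz',q[2]-t[2])
e=np.array([.4302,.1367,.063]);print('eye pred',proj(s,e),'seen',px((304,195)),'lat',n@(t-e),'along',u@(e-t))
```

```text
ang 8.465041099065747
(263, 223) along 0.16355339362865828 dz 0.004027212677969183
(220, 246) along 0.13811065585748847 dz 0.005031621919817875
(150, 280) along 0.09881002955293516 dz 0.00779240426611727
(85, 314) along 0.06446861327968204 dz 0.009375748722079469
eye pred [300.88151058 222.78370529] seen [300.25       222.08333333] lat 0.0013991042287113953 along 0.18901317866052939
```

move_arm(
  targets=[
    {"dx": 0,"dy": 0,"dz": 0.06,"rx": 0,"ry": 0,"rz": 0},
    {"dx": 0.04,"dy": -0.27,"dz": 0,"rx": 0,"ry": 0,"rz": 0},
    {"dx": 0.04,"dy": -0.27,"dz": 0,"rx": 0,"ry": 0,"rz": 0},
    {"dx": 0.04,"dy": -0.27,"dz": 0,"rx": 0,"ry": 0,"rz": 0},
    {"dx": 0.04,"dy": -0.27,"dz": 0,"rx": 0,"ry": 0,"rz": 0},
    {"dx": 0.04,"dy": -0.27,"dz": 0,"rx": 0,"ry": 0,"rz": 0},
    {"dx": 0.04,"dy": -0.27,"dz": 0,"rx": 0,"ry": 0,"rz": 0},
    {"dx": 0.04,"dy": -0.27,"dz": 0,"rx": 0,"ry": 0,"rz": 0},
    {"dx": 0.04,"dy": -0.27,"dz": 0,"rx": 0,"ry": 0,"rz": 0},
    {"dx": 0,"dy": 0,"dz": 0,"rx": 0,"ry": 0,"rz": 0},
  ],
)

```text
t: 7.95
tcp_pos: [0.4116, 0.2692, 0.0603]
tool_rot: [0.653, 0.757, -0.0, -0.0]
force: [-0.0, -0.6, -0.5]
finger_gap: 0.269
gripper_force: 88.4
```

Run:
```python
from h import *
s=sensors.sense();print(s['tcp_pos'],s['tool_rot'],s['force'],s['ft_torque'],s['finger_gap'])
i=cams.snapshot('scene')[...,::-1].copy();cv2.imwrite('pics/c6.png',cv2.resize(i[185:255,250:330],None,fx=8,fy=8,interpolation=cv2.INTER_CUBIC))
```

```text
[0.41160746 0.26923912 0.06031428] [ 6.53333140e-01  7.57070534e-01 -1.05546229e-04 -5.58166377e-05] [-0.01153795 -0.63818061 -0.49986083] [-0.00764177  0.03371198  0.01017337] 0.26883024853722204
```

View pics/c6.png

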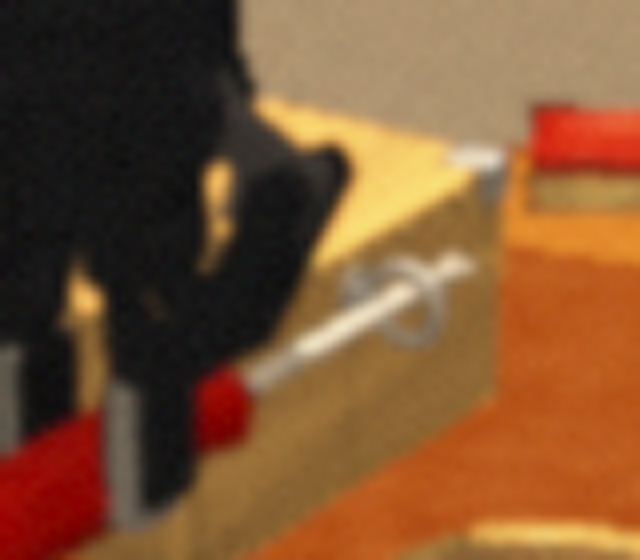

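The shaft is through the eye, with its tip showing beyond it at (470,265) and the hole at (395,300). Next I work out the arc in rows.

Run:
```python
import numpy as np
R=.159;c,s=np.cos(.146),np.sin(.146)
d=np.r_[np.linspace(0,1,5)[:-1]**1.5*5, 5]; 
ang=5.35+np.concatenate([[0,1,2.5,4.5],4.5+2.75*np.arange(1,17),48.5+np.array([2.5,5,7.5,10,12,14,15.5,16.5,17,17.5])])
ang=np.radians(ang);X=-R*np.cos(ang);Z=R*np.sin(ang)
for i,(a,x,z) in enumerate(zip(np.degrees(np.diff(ang)),np.diff(X)*40,np.diff(Z)*40)): print(i,round(x*c,2),round(x*s,3),round(z,2))
print(np.degrees(ang[-1]),X[-1],Z[-1])
```

```text
0 0.01 0.002 0.11
1 0.02 0.003 0.17
2 0.03 0.005 0.22
3 0.06 0.009 0.3
4 0.07 0.011 0.3
5 0.09 0.013 0.29
6 0.1 0.015 0.29
7 0.11 0.017 0.28
8 0.13 0.019 0.28
9 0.14 0.021 0.27
10 0.15 0.023 0.26
11 0.17 0.024 0.26
12 0.18 0.026 0.25
13 0.19 0.028 0.24
14 0.2 0.029 0.23
15 0.21 0.031 0.22
16 0.22 0.032 0.21
17 0.23 0.034 0.2
18 0.24 0.035 0.19
19 0.23 0.033 0.16
20 0.23 0.034 0.15
21 0.24 0.035 0.14
22 0.24 0.036 0.13
23 0.2 0.029 0.09
24 0.2 0.03 0.09
25 0.15 0.023 0.06
26 0.1 0.015 0.04
27 0.05 0.008 0.02
28 0.05 0.008 0.02
71.35 -0.05084601720148484 0.1506508630401642
```

First third of the arc, including a 3 mm withdrawal in y:

move_arm(
  targets=[
    {"dx": 0.01,"dy": 0.014,"dz": 0.11,"rx": 0,"ry": 0,"rz": 0},
    {"dx": 0.02,"dy": 0.015,"dz": 0.17,"rx": 0,"ry": 0,"rz": 0},
    {"dx": 0.03,"dy": 0.017,"dz": 0.22,"rx": 0,"ry": 0,"rz": 0},
    {"dx": 0.06,"dy": 0.021,"dz": 0.3,"rx": 0,"ry": 0,"rz": 0},
    {"dx": 0.07,"dy": 0.023,"dz": 0.3,"rx": 0,"ry": 0,"rz": 0},
    {"dx": 0.09,"dy": 0.025,"dz": 0.29,"rx": 0,"ry": 0,"rz": 0},
    {"dx": 0.1,"dy": 0.027,"dz": 0.29,"rx": 0,"ry": 0,"rz": 0},
    {"dx": 0.11,"dy": 0.03,"dz": 0.28,"rx": 0,"ry": 0,"rz": 0},
    {"dx": 0.13,"dy": 0.03,"dz": 0.28,"rx": 0,"ry": 0,"rz": 0},
    {"dx": 0.14,"dy": 0.03,"dz": 0.27,"rx": 0,"ry": 0,"rz": 0},
  ],
)

```text
t: 9.25
tcp_pos: [0.4306, 0.2755, 0.1235]
tool_rot: [0.653, 0.757, -0.0, -0.0]
force: [-0.3, 0.2, -2.3]
finger_gap: 0.275
gripper_force: 88.6
```

```bash
cat > st.py <<'E'
from h import *
s=sensors.sense();t=s['tcp_pos'];d=np.array([t[0]-.5875,t[1]-.16]);c,q=np.cos(.146),np.sin(.146)
X=c*d[0]+q*d[1];Y=-q*d[0]+c*d[1];Z=t[2]+.0045-.05
print(s['t'],t,s['force'].round(2) if hasattr(s['force'],'round') else s['force'],s['ft_torque'],s['finger_gap'],'X,Y,Z',X,Y,Z,'R',np.hypot(X,Z),'phi',np.degrees(np.arctan2(Z,-X)))
cv2.imwrite('pics/s%04d.png'%(s['t']*100),cams.snapshot('scene')[...,::-1])
E
python3 st.py
```

```text
9.25 [0.43057618 0.27554737 0.12347273] [-0.34  0.23 -2.31] [ 0.13809394 -0.00816     0.001117  ] 0.274908975830325 X,Y,Z -0.1384442439823093 0.137147616989383 0.07797273478402507 R 0.1588916488099142 phi 29.38850576774514
```

move_arm(
  targets=[
    {"dx": 0.15,"dy": 0.023,"dz": 0.26,"rx": 0,"ry": 0,"rz": 0},
    {"dx": 0.17,"dy": 0.024,"dz": 0.26,"rx": 0,"ry": 0,"rz": 0},
    {"dx": 0.18,"dy": 0.026,"dz": 0.25,"rx": 0,"ry": 0,"rz": 0},
    {"dx": 0.19,"dy": 0.028,"dz": 0.24,"rx": 0,"ry": 0,"rz": 0},
    {"dx": 0.2,"dy": 0.03,"dz": 0.23,"rx": 0,"ry": 0,"rz": 0},
    {"dx": 0.21,"dy": 0.03,"dz": 0.22,"rx": 0,"ry": 0,"rz": 0},
    {"dx": 0.22,"dy": 0.03,"dz": 0.21,"rx": 0,"ry": 0,"rz": 0},
    {"dx": 0.23,"dy": 0.035,"dz": 0.2,"rx": 0,"ry": 0,"rz": 0},
    {"dx": 0.24,"dy": 0.035,"dz": 0.19,"rx": 0,"ry": 0,"rz": 0},
    {"dx": 0.23,"dy": 0.035,"dz": 0.16,"rx": 0,"ry": 0,"rz": 0},
  ],
)

```text
t: 10.55
tcp_pos: [0.4815, 0.283, 0.1789]
tool_rot: [0.653, 0.757, 0.0, 0.0]
force: [-0.8, -0.3, -1.2]
finger_gap: 0.276
gripper_force: 88.7
```

```bash
python3 st.py
```

```text
10.55 [0.48154201 0.28300014 0.17888444] [-0.79 -0.28 -1.18] [ 0.03585264  0.16019633 -0.08316623] 0.27619620721678995 X,Y,Z -0.08693640211387108 0.1371064953791712 0.13338443776593328 R 0.15921478025183095 phi 56.9047688645522
```

move_arm(
  targets=[
    {"dx": 0.233,"dy": 0.034,"dz": 0.146,"rx": 0,"ry": 0,"rz": 0},
    {"dx": 0.239,"dy": 0.035,"dz": 0.136,"rx": 0,"ry": 0,"rz": 0},
    {"dx": 0.245,"dy": 0.036,"dz": 0.125,"rx": 0,"ry": 0,"rz": 0},
    {"dx": 0.25,"dy": 0.037,"dz": 0.114,"rx": 0,"ry": 0,"rz": 0},
    {"dx": 0.255,"dy": 0.037,"dz": 0.103,"rx": 0,"ry": 0,"rz": 0},
    {"dx": 0.259,"dy": 0.038,"dz": 0.092,"rx": 0,"ry": 0,"rz": 0},
    {"dx": 0.21,"dy": 0.031,"dz": 0.065,"rx": 0,"ry": 0,"rz": 0},
    {"dx": 0.159,"dy": 0.023,"dz": 0.044,"rx": 0,"ry": 0,"rz": 0},
    {"dx": 0.16,"dy": 0.023,"dz": 0.04,"rx": 0,"ry": 0,"rz": 0},
    {"dx": 0.107,"dy": 0.016,"dz": 0.024,"rx": 0,"ry": 0,"rz": 0},
  ],
)

```text
t: 11.85
tcp_pos: [0.5342, 0.2907, 0.2008]
tool_rot: [0.653, 0.757, 0.0, 0.0]
force: [-0.7, -0.2, -1.1]
finger_gap: 0.274
gripper_force: 88.8
```

```bash
python3 st.py
```

```text
11.85 [0.53421299 0.29071802 0.20081905] [-0.72 -0.16 -1.11] [-0.05112074  0.03185165  0.00870604] 0.2740808477135745 X,Y,Z -0.033702983233288894 0.13707958958893712 0.15531904803305707 R 0.15893362690355506 phi 77.75707680535334
```

move_arm(
  targets=[
    {"dx": 0.03,"dy": 0.005,"dz": 0.01,"rx": 0,"ry": 0,"rz": 0},
    {"dx": 0.04,"dy": 0.006,"dz": 0.01,"rx": 0,"ry": 0,"rz": 0},
    {"dx": 0.04,"dy": 0.006,"dz": 0.01,"rx": 0,"ry": 0,"rz": 0},
    {"dx": 0.04,"dy": 0.006,"dz": 0.01,"rx": 0,"ry": 0,"rz": 0},
    {"dx": 0.04,"dy": 0.006,"dz": 0.01,"rx": 0,"ry": 0,"rz": 0},
    {"dx": 0.04,"dy": 0.006,"dz": 0,"rx": 0,"ry": 0,"rz": 0},
    {"dx": 0.03,"dy": 0.004,"dz": 0,"rx": 0,"ry": 0,"rz": 0},
    {"dx": 0.02,"dy": 0.003,"dz": 0,"rx": 0,"ry": 0,"rz": 0},
    {"dx": 0,"dy": 0,"dz": 0,"rx": 0,"ry": 0,"rz": 0},
    {"dx": 0,"dy": 0,"dz": 0,"rx": 0,"ry": 0,"rz": 0},
  ],
)

```text
t: 13.15
tcp_pos: [0.541, 0.2917, 0.202]
tool_rot: [0.653, 0.757, -0.0, 0.0]
force: [0.5, -0.2, 0.3]
finger_gap: 0.274
gripper_force: 90.8
```

```bash
python3 st.py
python3 - <<'E'
from h import *
ii=[]
for n in('scene','side'):
    m=cams.camera_model(n);i=cams.snapshot(n)[...,::-1].copy();cv2.imwrite(f'pics/{n}F.png',i);ii.append(i)
    for th in(1.2,1.32,1.44):
        for nm,(a,b,h) in {'FLtop':(.143,.075,.026),'FLbot':(.143,.075,0),'BLtop':(0.003,.075,.026),'eye':(.159,0,.013)}.items():
            X=-(a*np.cos(th)-h*np.sin(th));Z=a*np.sin(th)+h*np.cos(th)
            c,q=np.cos(.146),np.sin(.146);w=np.array([.5875+c*X-q*b,.16+q*X+c*b,.05+Z]);print(n,th,nm,proj(m,w).round(1))
cv2.imwrite('pics/c7.png',np.hstack([cv2.resize(ii[0][120:255,195:325],None,fx=4,fy=4,interpolation=cv2.INTER_CUBIC)[:,:400],cv2.resize(ii[1][125:260,210:310],None,fx=4,fy=4,interpolation=cv2.INTER_CUBIC)]))
E
```

```text
13.15 [0.54096746 0.29172913 0.20204101] [ 0.47 -0.22  0.31] [-0.0003879  -0.00202883  0.02445082] 0.27425630394254896 X,Y,Z -0.026873272375067297 0.13709729651173058 0.15654101330831488 R 0.15883092147229572 phi 80.25902792702006
scene 1.2 FLtop [225.4 160.2]
scene 1.2 FLbot [234.9 166.8]
scene 1.2 BLtop [210.5 215.2]
scene 1.2 eye [255.8 148.4]
scene 1.32 FLtop [218.8 157.7]
scene 1.32 FLbot [228.5 162.9]
scene 1.32 BLtop [210.2 216.3]
scene 1.32 eye [248.7 145.1]
scene 1.44 FLtop [212.4 156.2]
scene 1.44 FLbot [222.  159.9]
scene 1.44 BLtop [209.9 217.5]
scene 1.44 eye [241.6 142.8]
side 1.2 FLtop [231.2 185.9]
side 1.2 FLbot [243.5 190.2]
side 1.2 BLtop [211.7 234.9]
side 1.2 eye [244.4 162. ]
side 1.32 FLtop [222.6 184.7]
side 1.32 FLbot [235.3 187.8]
side 1.32 BLtop [211.3 235.9]
side 1.32 eye [235.5 160. ]
side 1.44 FLtop [214.  184.3]
side 1.44 FLbot [226.8 186.2]
side 1.44 BLtop [210.9 236.9]
side 1.44 eye [226.5 158.8]
```

View pics/c7.png

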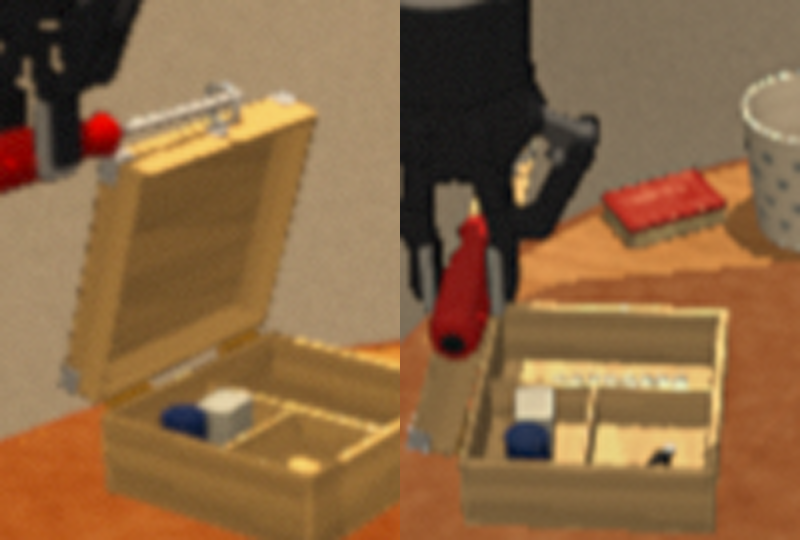

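Run:
```python
from h import *
s=cams.camera_model('scene');C,q=np.cos(.146),np.sin(.146)
t=np.array([.54097,.29173,.20204]);n=np.array([C,q,0]);v=np.array([-q,C,0])
px=lambda p:((np.array(p)+.5)/4-.5+[195,120])
i=cv2.imread('pics/sceneF.png')
for p in((241,92),(120,130)):
    c,r=ray(s,px(p));k=n@(t-c)/(n@r);w=c+k*r;print('shaft pt',p,'caseY',v@(w-[.5875,.16,0]),'dz',w[2]-t[2])
# seen rim corners on the planes y=+-75 mm of the case -> lid angle
for nm,p,b,off in(('FLrim',(131,177),.075,0),('FRrim',(317,112),-.075,0)):
    c,r=ray(s,px(p));k=(b-v@(c-[.5875,.16,0]))/(v@r);w=c+k*r-np.array([.5875,.16,.05]);X=n@w;print(nm,X,w[2],np.hypot(X,w[2]),'angle',np.arctan2(w[2],-X))
# brightness profile along shaft beyond the eye
for a in np.arange(200,265,4): p=px((a,92+(241-a)*38/121));print(int(a),cv2.getRectSubPix(i,(1,1),tuple(map(float,p)))[0,0],end=' ')
```

```text
shaft pt (241, 92) caseY -0.020852079290885173 dz 0.006103138942802677
shaft pt (120, 130) caseY 0.07529354864462395 dz 0.007020888436529427
FLrim -0.03232381218296959 0.13588783424480544 0.13967939121353448 angle 1.3372651059603755
FRrim -0.03690901128162251 0.13704894481597873 0.14193198508074253 angle 1.307725271875206
200 [154 182 203] 204 [151 178 198] 208 [158 186 204] 212 [155 184 202] 216 [143 169 187] 220 [150 175 194] 224 [159 184 205] 228 [148 173 191] 232 [151 175 191] 236 [156 182 202] 240 [137 166 189] 244 [117 150 174] 248 [108 143 169] 252 [109 143 169] 256 [108 143 168] 260 [107 143 168] 264 [109 143 169]
```

move_arm(
  targets=[
    {"dx": 0,"dy": 0,"dz": 0,"rx": 0,"ry": 0,"rz": 0},
    {"dx": 0,"dy": 0,"dz": 0,"rx": 0,"ry": 0,"rz": 0},
    {"dx": 0,"dy": 0,"dz": 0,"rx": 0,"ry": 0,"rz": 0},
    {"dx": 0,"dy": 0,"dz": 0,"rx": 0,"ry": 0,"rz": 0},
    {"dx": 0,"dy": 0,"dz": 0,"rx": 0,"ry": 0,"rz": 0},
    {"dx": 0,"dy": 0,"dz": 0,"rx": 0,"ry": 0,"rz": 0},
    {"dx": 0,"dy": 0,"dz": 0,"rx": 0,"ry": 0,"rz": 0},
    {"dx": 0,"dy": 0,"dz": 0,"rx": 0,"ry": 0,"rz": 0},
    {"dx": 0,"dy": 0,"dz": 0,"rx": 0,"ry": 0,"rz": 0},
    {"dx": 0,"dy": 0,"dz": 0,"rx": 0,"ry": 0,"rz": 0},
  ],
)

```text
t: 14.55
tcp_pos: [0.541, 0.2917, 0.202]
tool_rot: [0.653, 0.757, 0.0, -0.0]
force: [0.8, -0.8, -0.7]
finger_gap: 0.269
gripper_force: 90.8
```

```bash
python3 st.py
python3 - <<'E'
from h import *
a=cv2.imread('pics/sceneF.png',0);b=cv2.cvtColor(cams.snapshot('scene'),cv2.COLOR_RGB2GRAY)
A=a[165:215,212:290].astype(np.float32);B=b[165:215,212:290].astype(np.float32)
print('lid shift px',cv2.phaseCorrelate(A,B),abs(A-B).mean())
E
```

```text
14.55 [0.54098184 0.29173143 0.20204713] [ 0.77 -0.82 -0.69] [-0.01339443  0.01826863  0.02229782] 0.26941347370726937 X,Y,Z -0.026858717820741125 0.1370974768959185 0.15654713114580926 R 0.15883448930555794 phi 80.26457583280322
lid shift px ((0.034512805610653174, -0.08566802388378747), 0.9791340351104736) 1.4617949
```

The lid is still and at about 1.32 rad, so I'm handing the job in.

```bash
python3 -c "
from station import order;print(order.sign_off())"
```

```text
the job is handed in; nothing more can be done
None
```

The job is handed in: the lid is steady at about 1.32 rad (its balance point, measured to about ±0.02), held only by the screwdriver, which is still in the gripper with its shaft about 21 mm past the eye; I did not move the mug, tape roll or tin.

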